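# Bring up and lock the tail centre through the lathe guard

## Robot

A 6-joint arm with a two-finger parallel gripper is mounted at the origin on the work surface. World frame = base frame: x ahead of the robot, y to its left, z up, the work surface at z = 0. Lengths are in m, angles in degrees, forces in N, time in s.
With the tool pointing down it reaches from about 0.4 to 0.825 m from the base axis. Payload 7 kg.
Tool frame: the origin (TCP) lies midway between the tips of the shut fingers; the grasp point (between the pads) lies 19 mm behind it; z points along the fingers, y is the direction in which the jaws open and shut (so a half turn about z gives the same grasp; the last joint's range is limited). The gripper opens to 88 mm and grips with 3 to 60 N. Pads are 19 mm wide; open, the fingers measure 130 mm over their backs; the gripper's body (78 mm by 193 mm) begins 47 mm behind the grasp point.
Start: joints at [87.439, 20.546, 0.682, 0, -70.136, -16.507], TCP at [0.221, 0.638, 0.227] pointing down, gripper open.
Joint ranges: [-176.03, 176.03], [-82.01, 121.73], [-58.28, 71.71], [-173.87, 95.51], [-174.79, -0.11], [-173.66, 173.66]. Speed limits (degrees/s): [136.94, 136.94, 172.46, 180, 180, 180].

## Interface

Orientations are given as [roll, pitch, yaw] about the fixed x, y, z axes, in that order (R = Rz(yaw) Ry(pitch) Rx(roll)).
In Python, from plant import r gives the robot as it stands.
- The arm moves only by the tool carry_out, never from a script. Its argument "motion" is one flat list of numbers, 7 for each row, row after row: the turn, a rotation vector about the tool's x, y, z in degrees, then the shift along the tool's x, y, z in cm, then the finger opening in cm, from 0 to 8.76. A call has 1 to 20 rows; each row shifts and turns the commanded pose from where the row before left it, along the tool's axes as they then stand; what a row does not reach is not made up. A row lasts 1/12 s, in which the tool goes at most 41.7 mm and 7.16 degrees, less where a joint would pass 70% of its speed; a pose out of reach is approached as far as the arm can. A call is refused whole if a number of a shift passes 4.17 or a number of a turn 7.16, either way. A call with a gripper value outside its range is refused whole. The fingers move at their own pace and stop on an object; "grip_force" is the grip in N (left out, the last holds). Time passes only in rows, so rows that do not move let the fingers close. It gives the time, the measured TCP pose, the force and the opening at its end, in the units of the state.
- r.get_state(): the state, without advancing time (a new reading comes with each control period).
- r.capture(name): name is "scene" or "top" or "wrist"; returns a dict with "pixels" (384x512x3 uint8, red, green, blue), "K" (3x3 intrinsics, pixels), "k1" (the pictures are not rectified: a ray, as slopes to the right and down, at radius r is drawn at 1 + k1 r^2 times it, then the intrinsics apply), "R" (3x3) and "t" (3): a world point X has camera coordinates R X + t. Camera axes: x right, y down, z forward; pixel columns grow to the right and rows downward; lengths in m; the calibration is good to about 2 mm. A picture is of the moment at which its call begins. There is no depth.
- r.close_job(): hands the job in, once; it reports no verdict.
The state is a dict: "time_s": time; "joints": joint angles; "qd": joint speeds; "joint_torque": joint torques, N m; "tcp_pos": TCP position; "eef_rot": TCP orientation; "contact_force": force on the tool from outside, world axes, zero at the start; "moment": the same for the moment, N m; "gripper_width": finger opening in m.
Only numpy, scipy, OpenCV 4.12 (cv2) and the standard library are available. Lean on these libraries where they do the work, as an engineer would, in place of code of your own. Each camera call takes 0.05 s, during which the arm holds its last target. There are 200 camera calls.

## Task

The blank is in the lathe chuck and its tail end is still free. Reach down through the hand window of the yellow guard with the fingertips and press the red-knobbed feed lever all the way down to its stop, so that the tail centre comes up into the blank, and then press the black lock lever all the way down to lock it. Do not touch the guard, and leave the gouge, chuck key, tin and finial just where they are.

Things in the scene. Friction and masses are not known exactly. Their poses are not given: they have to be found in the camera images.
- guard: Fixed level hood of clear plastic in a yellow steel frame, top 292 mm above the bench, two dark posts on its far side. Origin on the bench under the window's middle; x away from the operator, y along the lathe to the chuck. Deck: x -150 to 150, y -105 to 325 mm. A clear visor slopes down from the x = -150 edge to x -190, 240 mm high; a clear cheek hangs 58 mm down at y = -105.
- window (a point): Middle of the guard's hand window, level with the frame's top (292 mm above the bench), axes as the guard's. Opening 190 mm along x, 150 mm along y, with a yellow rim 12 mm wide, 8 mm thick. Nothing stands above the deck; both levers lie below it. The window's place over the levers varies by about 1 cm.
- feed_knob (a point): Centre of the red ball (26 mm diameter) on the feed lever's end, under the window on the operator's side, 90 mm from the lever's hinge (hinge line along the lathe's x). Moves with the lever: 273 mm above the bench when raised; 236 mm and 8 mm farther to the tail end (-y) when down. A 10 mm steel rod runs from it towards the chuck to the hub.
- feed_lever (a joint): Feed lever angle, rad: 0 = raised (24 degrees above level), 0.42 = level, at its stop; starts between 0 and 0.10. Needs 3 to 6 N at the knob and stays where it is left. By rack and pinion it moves the tail centre 12 mm towards the blank over the full swing.
- lock_tip (a point): Centre of the rounded end (18 mm diameter) of the black lock lever, under the window on the far side (104 mm across the lathe from the red knob, 55 mm nearer the chuck), 75 mm from its hinge (line along the lathe's x). Moves with the lever: 271 mm above the bench when raised; 240 mm and 6 mm farther to the tail end when down. The 15 mm thick arm runs from it towards the chuck.
- lock_lever (a joint): Lock lever angle, rad: 0 = raised, quill free; 0.42 = level, at its stop, quill locked; starts between 0 and 0.10. Needs 4 to 7 N at the tip and stays where it is left. To be left up until the centre is home. (The thin dark handle low on the tailstock's far side is the bed clamp: already tight, not part of the job.)
- lathe: Cream bench wood lathe, fixed. Origin on the bench under the spindle axis at the tailstock; y along the spindle to the chuck, x away from the operator. Spindle axis 200 mm up. Between the levers stands the tailstock's housing, 50 mm wide, top 261 mm up, y -26 to 45 mm; behind it the barrel's top is at 227 mm. Headstock (y 350 to 540 mm) 293 mm high.
- centre_tip (a point): Point of the tail centre, 95 mm from the lathe's origin along y when the feed lever is fully up, 107 mm when it is down; 200 mm above the bench.
- blank_end (a point): Seat of the centre point in the end of the pale turned blank (38 mm diameter at this end). The centre is home when its point is here.
- gouge_mid (a point): Middle of a turning gouge, 370 mm long, lying on the bench on the operator's side: brown handle 33 mm thick, steel blade along its -y.
- chuck_key_mid (a point): Middle of a steel T-shaped chuck key, 115 by 66 mm, 20 mm high, lying on the bench on the operator's side.
- wax_tin_mid (a point): Centre of a round blue tin, 68 mm diameter, 42 mm high, standing on the lathe bed at the tail end, its top about 143 mm above the bench.
- finial_mid (a point): Centre of a small turned wooden finial, 44 mm across its foot, 112 mm tall, standing on the bench.

How it is judged (in metres and radians):
On the way, in this order (a step that is already met when the one before it is completed fails the run):
1. the feed lever is pressed down to its stop by fingers reaching through the window, the lock lever still up (value of joint feed_lever above 0.385 rad and value of joint lock_lever below 0.2 rad and x of the grasp point in the frame of window between -0.095 and 0.095 m and y of the grasp point in the frame of window between -0.075 and 0.075 m and z of the grasp point in the frame of window below 0.02 m), for 0.1 s.
2. the lock lever is pressed down to its stop by fingers reaching through the window, the centre home (value of joint lock_lever above 0.385 rad and value of joint feed_lever above 0.37 rad and x of the grasp point in the frame of window between -0.095 and 0.095 m and y of the grasp point in the frame of window between -0.075 and 0.075 m and z of the grasp point in the frame of window below 0.02 m), for 0.1 s.
At the end, for the whole second after the job is handed in: Both levers rest within 0.035 rad (2 degrees) of their lower stops (0.42 rad), the point of the tail centre is within 2 mm of its seat in the blank, and the gouge, chuck key, tin and finial are within 15 mm of where they began (value of joint each of feed_lever, lock_lever above 0.385 rad and velocity of joint each of feed_lever, lock_lever below 0.05 rad/s and distance between centre_tip and blank_end below 0.002 m and distance of each of gouge_mid, chuck_key_mid, wax_tin_mid, finial_mid from where it was at the start of the episode below 0.015 m); the robot touches nothing.
It fails at once if the robot touches the guard (contact force between any of the fingers, the arm and guard above 0.5 N).
It fails at once if the lock lever is pressed before the centre is home (value of joint lock_lever above 0.25 rad and value of joint feed_lever below 0.35 rad).
It fails at once if a bystander (gouge, chuck key, tin, finial) is moved, carried or lifted (distance of any of gouge_mid, chuck_key_mid, wax_tin_mid, finial_mid from where it was at the start of the episode above 0.015 m).
It also fails if it takes over 42 s, if anything falls off the work surface, if the arm or the gripper's body presses on something with over 40 N, if the wrist force passes 120 N, or if a joint passes its speed limit or range.

## Working session

There is one attempt and no reset: what is moved stays moved. The work goes in short steps, Python scripts to look and compute and a tool call to move; the robot and the scene stay as the last step left them, time stands still between calls to the robot, and variables do not carry over. Pictures are saved under pics/ and viewed, about 8 in all and at most 12, crops included, and the job is handed in when it is done.

Besides the shell and the picture viewer there is one more tool, called after "Request:" by a JSON object that holds its "op" and its "data", one argument or row to a line. carry_out: Moves the arm, as the interface text tells. Its arguments: {"type":"object","properties":{"motion":{"type":"array"},"grip_force":{"type":"number"}},"required":["motion"]}

```bash
mkdir -p pics
cat > h.py <<'E'
import numpy as np,cv2,json
from plant import r
def cap(n,f):
    c=r.capture(n);cv2.imwrite('pics/%s.png'%f,cv2.cvtColor(c['pixels'],cv2.COLOR_RGB2BGR))
    np.savez('pics/%s.npz'%f,**{k:np.array(c[k]) for k in('K','k1','R','t')})
def ray(f,u,v):
    d=np.load('pics/%s.npz'%f);K=d['K'];k=float(d['k1'])
    n=cv2.undistortPoints(np.array([[[u,v]]],float),K,np.array([k,0,0,0.]))[0,0]
    R=d['R'];return -R.T@d['t'],R.T@np.array([n[0],n[1],1])
def atz(f,u,v,z):
    o,w=ray(f,u,v);return o+w*(z-o[2])/w[2]
def proj(f,X):
    d=np.load('pics/%s.npz'%f);rv=cv2.Rodrigues(d['R'])[0]
    return cv2.projectPoints(np.array(X,float).reshape(-1,1,3),rv,d['t'],d['K'],np.array([float(d['k1']),0,0,0.]))[0][:,0]
E
python3 - <<'E'
from h import *
for n in('scene','top'): cap(n,n+'0')
a=[cv2.imread('pics/%s0.png'%n) for n in('scene','top')]
for n,i in zip(('scene','top'),a):
    cv2.imwrite('pics/%sv.png'%n,cv2.resize(i,(800,600),interpolation=cv2.INTER_CUBIC))
    o,w=ray(n+'0',256,192);print(n,o,w)
s=r.get_state();print(s['tcp_pos'],s['eef_rot'],s['gripper_width'],s['time_s'])
E
```

```text
scene [ 0.20544873 -0.37739033  1.04064579] [ 0.26908549  0.39034657 -0.88054833]
top [ 0.37949849 -0.02554019  1.24274173] [ 0.07249281  0.0314711  -0.99687258]
[0.22039129 0.63755036 0.22572788] [ 1.79916419e+02 -7.43399027e-03 -1.90726401e+01] 0.087136903502014 0.1
```

View pics/topv.png

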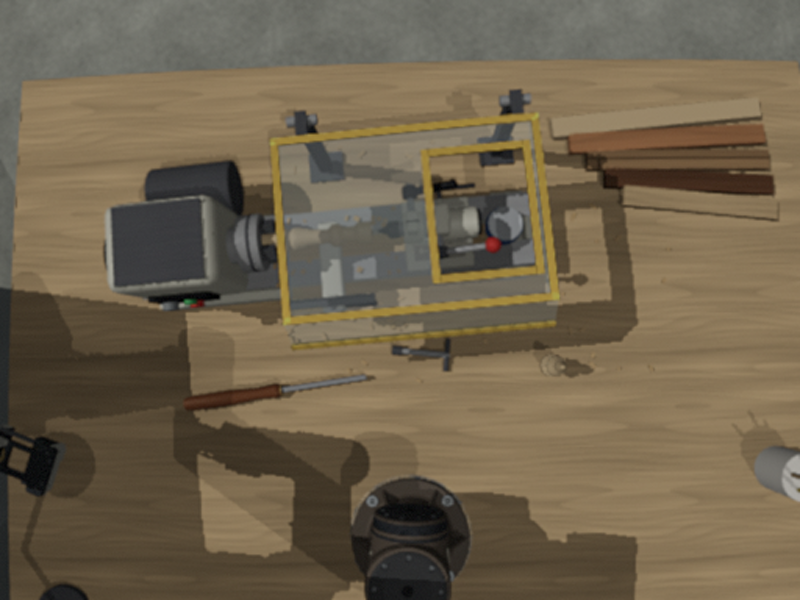

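View pics/scenev.png

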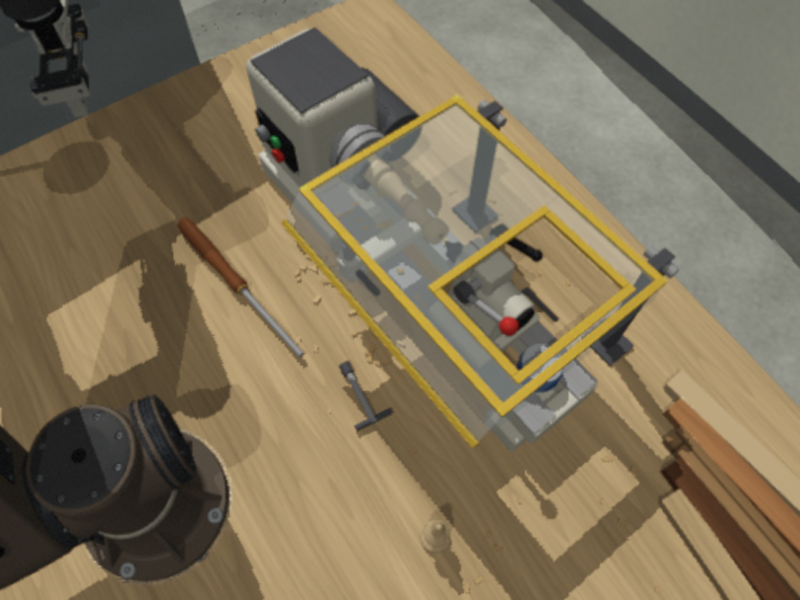

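Both views show the window (top view, corners about (424,152), (531,142), (547,270), (437,282)), with the red knob at (493,244) in top and (509,326) in scene. The lock lever's black tip is at (470,185) in top and (535,253) in scene. I'll enlarge these areas.

Run:
```python
from h import *
a=cv2.imread('pics/top0.png')[84:190,258:362];b=cv2.imread('pics/scene0.png')[125:253,265:415]
cv2.imwrite('pics/c1.png',np.hstack([cv2.resize(x,(400,int(400*x.shape[0]/x.shape[1])+0),interpolation=cv2.INTER_CUBIC)[:340 if 0 else 341] if 0 else cv2.resize(x,(400,400),interpolation=cv2.INTER_CUBIC) for x in(a,b)]))
```

```text
(no output)
```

View pics/c1.png

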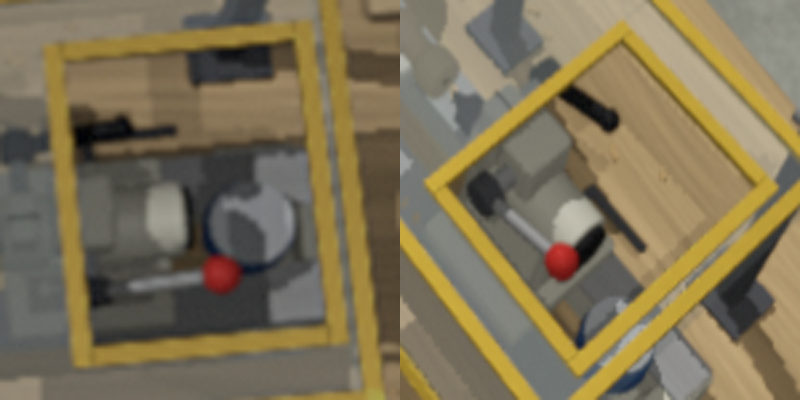

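Run:
```python
from h import *
from scipy.optimize import least_squares
T=lambda p:(258+p[0]*.26-.4,84+p[1]*.265-.4); S=lambda p:(265+p[0]*.375-.4,125+p[1]*.32-.4)
G=np.array([[.095,.075],[.095,-.075],[-.095,-.075],[-.095,.075]])
t=[T(p) for p in[(64,59),(298,40),(328,330),(91,347)]]; s=[S(p) for p in[(224,40),(357,187),(178,358),(40,184)]]
def W(q):
    c,sn=np.cos(q[2]),np.sin(q[2]);return np.c_[G@np.array([[c,sn],[-sn,c]])+q[:2],np.full(4,.292)]
for fs in((('top0',t),),(('scene0',s),),(('top0',t),('scene0',s))):
    f=least_squares(lambda q:np.concatenate([(proj(n,W(q))-p).ravel() for n,p in fs]),[.6,-.1,0]);print(f.x,np.degrees(f.x[2]),np.abs(f.fun).max())
q=f.x;c,sn=np.cos(q[2]),np.sin(q[2])
def tri(a,b):
    o1,w1=ray('top0',*a);o2,w2=ray('scene0',*b)
    l=np.linalg.lstsq(np.c_[w1,-w2],o2-o1,rcond=None)[0];p,k=o1+w1*l[0],o2+w2*l[1];return (p+k)/2,np.linalg.norm(p-k)
for n,a,b,z in(('knob',(222,274),(162,262),.271),('lock',(125,126),(208,118),.269)):
    P,g=tri(T(a),S(b));print(n,P,g,'at z',atz('top0',*T(a),z),atz('scene0',*S(b),z))
    for X in(P,atz('scene0',*S(b),z)):
        d=X[:2]-q[:2];print(' window frame',c*d[0]+sn*d[1],-sn*d[0]+c*d[1])
```

```text
[ 0.58697892 -0.12510224  0.06644672] 3.8071166264249796 0.4180963071092947
[ 0.58674996 -0.12691514  0.0702851 ] 4.027039605579005 1.3254821262323162
[ 0.58692706 -0.12612531  0.06870936] 3.9367565919212852 1.4946752689190248
knob [ 0.53859505 -0.14432114  0.26495389] 0.0018904985748978385 at z [ 0.53680507 -0.14306863  0.271     ] [ 0.53685303 -0.14657702  0.271     ]
 window frame -0.04946721584296561 -0.014834651363926896
 window frame -0.05135999586822917 -0.016965601719242246
lock [ 0.63551773 -0.08217486  0.27526916] 0.00113081446443274 at z [ 0.63767302 -0.0828557   0.269     ] [ 0.63850181 -0.07950467  0.269     ]
 window frame 0.051493444687321165 0.04051073503852357
 window frame 0.05465380536779789 0.04296975117444933
```

Window, knob and lock tip agree with the given layout: 104 mm across and about 57 mm along. Next I lift, shut the fingers and go over.

Request:
{"op": "carry_out", "data": {
  "motion": [0,0,0,0,0,-4,0,0,0,0,0,0,-4,0,0,0,0,0,0,-4,0,0,0,0,0,0,-4,0,0,0,0,2.3,2.65,0,0,0,0,0,2.3,2.65,0,0,0,0,0,2.3,2.65,0,0,0,0,0,2.3,2.65,0,0,0,0,0,2.3,2.65,0,0,0,0,0,2.3,2.65,0,0,0,0,0,2.3,2.65,0,0,0,0,0,2.3,2.65,0,0,0,0,0,2.3,2.65,0,0,0,0,0,2.3,2.65,0,0,0,0,0,2.3,2.65,0,0,0,0,0,2.3,2.65,0,0],
  "grip_force": 20
}}

```text
time_s: 1.43
tcp_pos: [0.3775, 0.2454, 0.3865]
eef_rot: [-180.0, 0.0, -19.0]
contact_force: [0.9, -0.3, 0.2]
gripper_width: 0.0004
```

Request:
{"op": "carry_out", "data": {
  "motion": [0,0,-5.75,0,0,0,0,0,0,-5.75,0,0,0,0,0,0,-5.75,0,0,0,0,0,0,-5.75,0,0,0,0,0,0,0,1.1,3.37,0,0,0,0,0,1.1,3.37,0,0,0,0,0,1.1,3.37,0,0,0,0,0,1.1,3.37,0,0,0,0,0,1.1,3.37,0,0,0,0,0,1.1,3.37,0,0,0,0,0,1.1,3.37,0,0,0,0,0,1.1,3.37,0,0,0,0,0,1.1,3.37,0,0,0,0,0,1.1,3.37,0,0,0,0,0,1.1,3.37,0,0,0,0,0,1.1,3.37,0,0,0,0,0,0,0,0,0,0,0,0,0,0,0,0]
}}

```text
time_s: 2.93
tcp_pos: [0.5369, -0.1489, 0.3851]
eef_rot: [-180.0, 0.2, 3.7]
contact_force: [0.2, 1.0, 0.3]
gripper_width: 0.0002
```

Run:
```python
from h import *
cap('wrist','w1');cap('scene','s1')
a=cv2.imread('pics/w1.png');b=cv2.imread('pics/s1.png')[85:285,235:435]
cv2.imwrite('pics/c2.png',np.hstack([cv2.resize(a,(450,338)),cv2.resize(b,(338,338),interpolation=cv2.INTER_CUBIC)]))
s=r.get_state();print(s['tcp_pos'],s['eef_rot'],s['contact_force'])
print(proj('w1',[s['tcp_pos'],[.537,-.145,.271],[.638,-.081,.269]])*450/512)
```

```text
[ 0.53664228 -0.14714357  0.38612737] [-1.79986686e+02  5.05723479e-02  3.89499162e+00] [0.12356411 0.37744484 0.13708826]
[[218.85428384 213.94510558]
 [218.77077647 161.25941854]
 [153.35130465  45.928355  ]]
```

View pics/c2.png

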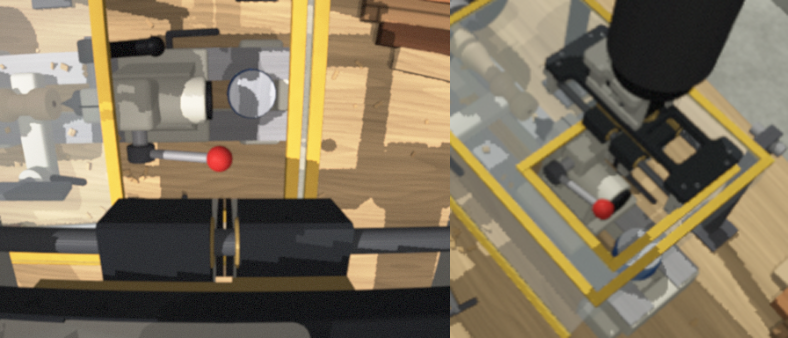

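The wrist view has the knob at (219,158) and the lock tip at (155,46), within 3 px of prediction. I want to size the black finger blocks at x 98–352 before entering.

Run:
```python
from h import *
p=np.array([.5366,-.1471,.3861]);c,s=np.cos(np.radians(3.9)),np.sin(np.radians(3.9))
X=np.array([c,s,0]);Y=np.array([s,-c,0]);Z=np.array([0,0,1])
for up in(0,.019,.045,.066):
    for x in(-.0095,.0095): print(up,x,(proj('w1',[p+Y*y+X*x+Z*up for y in(-.021,.021)])*450/512).round(0).tolist())
print(ray('w1',256,192))
```

```text
0 -0.0095 [[184.0, 229.0], [254.0, 228.0]]
0 0.0095 [[182.0, 199.0], [255.0, 199.0]]
0.019 -0.0095 [[179.0, 246.0], [258.0, 245.0]]
0.019 0.0095 [[177.0, 213.0], [259.0, 213.0]]
0.045 -0.0095 [[171.0, 276.0], [264.0, 276.0]]
0.045 0.0095 [[168.0, 239.0], [265.0, 239.0]]
0.066 -0.0095 [[162.0, 310.0], [270.0, 310.0]]
0.066 0.0095 [[158.0, 269.0], [273.0, 269.0]]
(array([ 0.61166081, -0.14542302,  0.54333676]), array([-0.28751385, -0.02124618, -0.95761649]))
```

Run:
```python
from h import *
s=r.get_state();p=np.array(s['tcp_pos']);print(proj('s1',[p,p+[0,0,.019],p+[0,0,.066]]))
b=cv2.imread('pics/s1.png')[70:220,285:435]
cv2.imwrite('pics/c3.png',cv2.resize(b,(600,600),interpolation=cv2.INTER_CUBIC))
```

```text
[[335.09363733 180.58812836]
 [336.93339809 175.20943879]
 [341.84887912 160.80581474]]
```

View pics/c3.png

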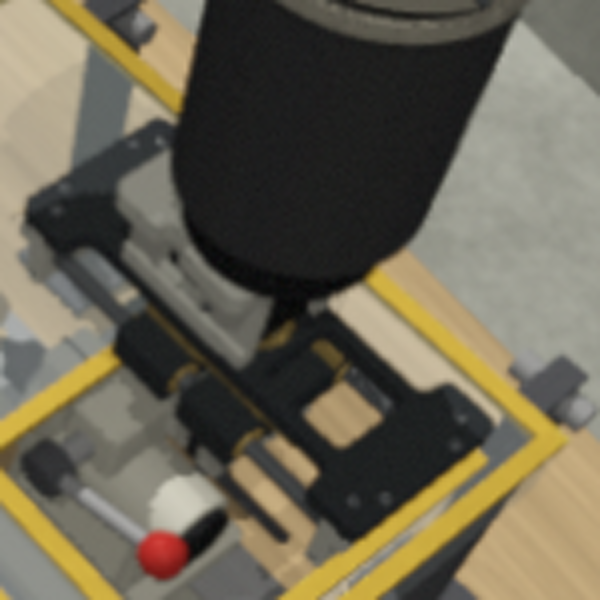

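The black blocks are carriages on the gripper body, above the deck. The small fingertips are over the knob, so I go down.

Request:
{"op": "carry_out", "data": {
  "motion": [0,0,0,0,0,2.4,0,0,0,0,0,0,2.4,0,0,0,0,0,0,2.4,0,0,0,0,0,0,2.2,0,0,0,0,0,0,0.4,0,0,0,0,0,0,0.4,0,0,0,0,0,0,0.4,0,0,0,0,0,0,0.4,0,0,0,0,0,0,0.4,0,0,0,0,0,0,0.4,0,0,0,0,0,0,0.4,0,0,0,0,0,0,0.4,0,0,0,0,0,0,0.4,0,0,0,0,0,0,0.4,0]
}}

```text
time_s: 4.2
tcp_pos: [0.5383, -0.1487, 0.2551]
eef_rot: [179.8, -0.2, 3.9]
contact_force: [0.2, -5.9, 6.2]
gripper_width: 0.0007
```

Run:
```python
from h import *
cap('wrist','w2');cap('scene','s2')
a=cv2.imread('pics/w2.png')[60:300,120:360];b=cv2.imread('pics/s2.png')[110:230,285:405]
cv2.imwrite('pics/c4.png',np.hstack([cv2.resize(x,(400,400),interpolation=cv2.INTER_CUBIC) for x in(a,b)]))
s=r.get_state();print(s['tcp_pos'],s['contact_force'],s['moment'])
```

```text
[ 0.5378745  -0.14802523  0.25400498] [ 1.40992457 -3.290585    3.27200672] [-1.04197556 -0.3312511  -0.06579943]
```

View pics/c4.png

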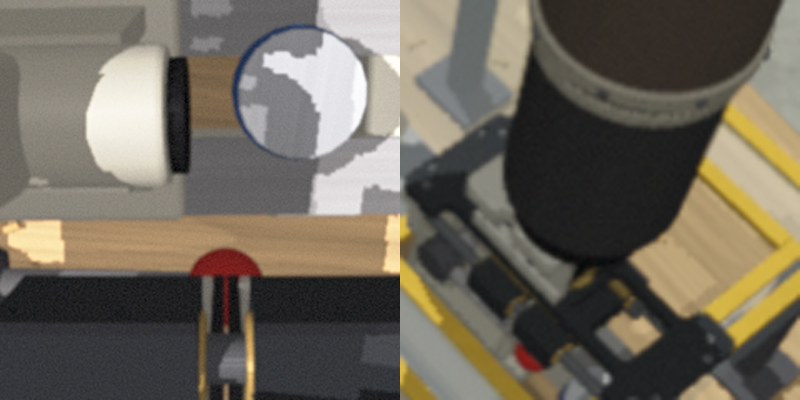

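The red knob sits centred under the shut fingers (wrist crop (226,265)), so the side force is friction. I press to the stop.

Request:
{"op": "carry_out", "data": {
  "motion": [0,0,0,0,0.1,0.2,0,0,0,0,0,0.1,0.2,0,0,0,0,0,0,0.2,0,0,0,0,0,0,0.1,0,0,0,0,0,0,0,0]
}}

```text
time_s: 4.72
tcp_pos: [0.5381, -0.1491, 0.2483]
eef_rot: [180.0, -0.2, 4.0]
contact_force: [-2.5, 2.9, 17.8]
gripper_width: 0.0001
```

Request:
{"op": "carry_out", "data": {
  "motion": [0,0,0,0,0,0.1,0,0,0,0,0,0,0,0,0,0,0,0,0,0,0]
}}

```text
time_s: 4.97
tcp_pos: [0.5382, -0.1491, 0.2481]
eef_rot: [179.9, -0.3, 4.0]
contact_force: [-5.9, 3.8, 22.8]
gripper_width: 0.0007
```

Force rises with no further motion at z 0.248, so the feed lever is at its stop. Next I lift and go over the lock tip.

Request:
{"op": "carry_out", "data": {
  "motion": [0,0,0,0,0,-1,0,0,0,0,0,0,-3,0,0,0,0,0,0,-3,0,0,0,0,0,0,-3,0,0,0,0,0,0,0,0,0,0,0,2.6,-1.45,0,0,0,0,0,2.6,-1.45,0,0,0,0,0,2.6,-1.45,0,0,0,0,0,2.6,-1.45,0,0,0,0,0,0,0,0,0,0,0,0,0,0,0,0]
}}

```text
time_s: 5.88
tcp_pos: [0.6373, -0.0828, 0.3421]
eef_rot: [-180.0, 0.2, 4.0]
contact_force: [-0.5, -0.8, -0.7]
gripper_width: 0.0006
```

Run:
```python
from h import *
cap('wrist','w3');cap('scene','s3')
a=cv2.imread('pics/w3.png');b=cv2.imread('pics/s3.png')[110:260,265:415]
cv2.imwrite('pics/c5.png',np.hstack([cv2.resize(a,(450,338)),cv2.resize(b,(338,338),interpolation=cv2.INTER_CUBIC)]))
s=r.get_state();print(s['tcp_pos'],s['eef_rot'],s['contact_force'])
print(proj('w3',[s['tcp_pos'],[.638,-.081,.269]])*450/512, (proj('s3',[.5375,-.153,.236])-[265,110])*338/150+[450,0])
```

```text
[ 0.636411   -0.08399572  0.34359383] [-1.79984883e+02  1.03331022e-01  3.94738272e+00] [-0.44231233 -1.13256891 -0.08283079]
[[223.72364842 215.57517123]
 [220.44171541 173.68731083]] [[585.13596372 243.03343055]]
```

View pics/c5.png

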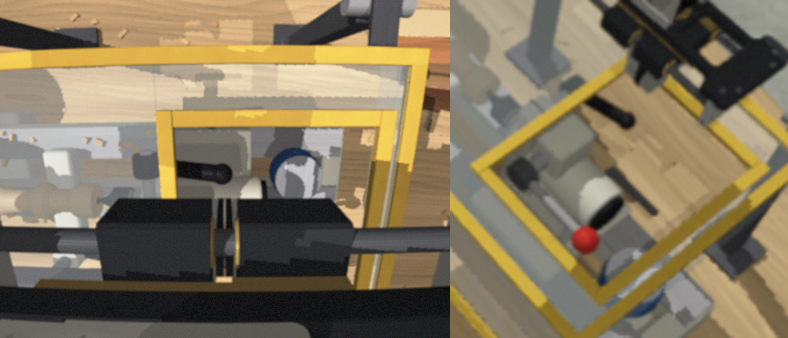

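The knob shows at (585,239) in scene, where a fully lowered one should be. The lock tip at (222,172) in wrist is within 3 px of prediction. I go down on the lock.

Request:
{"op": "carry_out", "data": {
  "motion": [0,0,0,0,0,2,0,0,0,0,0,0,2,0,0,0,0,0,0,1.9,0,0,0,0,0,0,0.4,0,0,0,0,0,0,0.4,0,0,0,0,0,0,0.4,0,0,0,0,0,0,0.4,0,0,0,0,0,0,0.4,0,0,0,0,0,0,0.4,0,0,0,0,0,0,0.4,0,0,0,0,0,0,0.4,0,0,0,0,0.1,0.3,0,0,0,0,0,0.1,0.2,0,0,0,0,0,0,0.1,0,0,0,0,0,0,0,0]
}}

```text
invalid input at $.motion: expected a multiple of 7 numbers
```

Request:
{"op": "carry_out", "data": {
  "motion": [0,0,0,0,0,2,0,0,0,0,0,0,2,0,0,0,0,0,0,1.9,0,0,0,0,0,0,0.4,0,0,0,0,0,0,0.4,0,0,0,0,0,0,0.4,0,0,0,0,0,0,0.4,0,0,0,0,0,0,0.4,0,0,0,0,0,0,0.4,0,0,0,0,0,0,0.4,0,0,0,0,0,0,0.4,0,0,0,0,0,0.1,0.3,0,0,0,0,0,0.1,0.2,0,0,0,0,0,0,0.1,0,0,0,0,0,0,0,0]
}}

```text
time_s: 7.23
tcp_pos: [0.6381, -0.0879, 0.2506]
eef_rot: [179.9, -0.2, 3.9]
contact_force: [0.5, -4.0, 5.1]
gripper_width: 0.0007
```

Request:
{"op": "carry_out", "data": {
  "motion": [0,0,0,0,0,0.2,0,0,0,0,0,0,0.2,0,0,0,0,0,0,0.1,0,0,0,0,0,0,0,0]
}}

```text
time_s: 7.57
tcp_pos: [0.6384, -0.0882, 0.248]
eef_rot: [179.8, -0.4, 3.9]
contact_force: [-3.3, -4.4, 15.9]
gripper_width: 0.0004
```

Request:
{"op": "carry_out", "data": {
  "motion": [0,0,0,0,0,0.1,0,0,0,0,0,0,0,0,0,0,0,0,0,0,0]
}}

```text
time_s: 7.82
tcp_pos: [0.6385, -0.0883, 0.2478]
eef_rot: [179.8, -0.4, 4.0]
contact_force: [-5.6, -3.2, 19.9]
gripper_width: 0.0005
```

The lock has hit its stop as well: 20 N, no more motion, z 0.248. I retreat straight up and check.

Request:
{"op": "carry_out", "data": {
  "motion": [0,0,0,0,0,-1,0,0,0,0,0,0,-3,0,0,0,0,0,0,-3,0,0,0,0,0,0,-4,0,0,0,0,0,0,-4,0,0,0,0,0,0,0,0,0,0,0,0,0,0,0,0,0,0,0,0,0,0]
}}

```text
time_s: 8.48
tcp_pos: [0.6369, -0.0861, 0.3925]
eef_rot: [-180.0, -0.1, 3.9]
contact_force: [0.4, 0.0, -1.0]
gripper_width: 0.0002
```

Run:
```python
from h import *
cap('wrist','w4');cap('scene','s4')
a=cv2.imread('pics/w4.png');b=cv2.imread('pics/s4.png')[110:260,265:415]
cv2.imwrite('pics/c6.png',np.hstack([cv2.resize(a,(450,338)),cv2.resize(b,(338,338),interpolation=cv2.INTER_CUBIC)]))
s=r.get_state();print(s['tcp_pos'],s['contact_force'])
for n,u,d in(('knob',[.5375,-.145,.271],[.538,-.153,.236]),('lock',[.638,-.081,.269],[.638,-.087,.240])):
    print(n,(proj('w4',[u,d])*450/512).round(1).tolist(),((proj('s4',[u,d])-[265,110])*338/150+[450,0]).round(1).tolist())
```

```text
[ 0.63657867 -0.08609535  0.39081136] [ 0.00275691  0.25089646 -0.61444518]
knob [[270.7, 251.8], [273.0, 235.7]] [[585.5, 220.2], [585.6, 242.8]]
lock [[217.9, 158.2], [224.0, 151.9]] [[625.4, 119.3], [623.9, 139.3]]
```

View pics/c6.png

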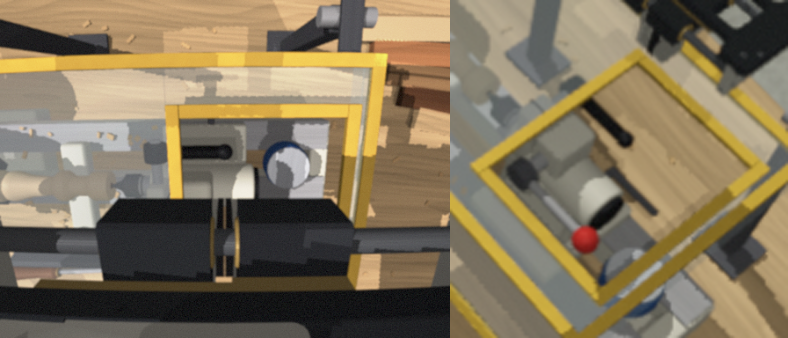

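The lock tip at (625,137) and the knob at (585,239) match the lowered positions, and the centre reaches the blank. I hand in.

```bash
python3 -c "
from plant import r
print(r.close_job())"
```

```text
the job is handed in; nothing more can be done
None
```

I pressed the feed lever and then the lock lever down to their stops with the shut fingertips, reaching through the guard's hand window. I then backed out straight up and handed the job in at about 8.6 s.

- **Levers:** At each stop the force rose to about 20 N (22.8 N on feed, 19.9 N on lock), with the fingertips no longer moving at a height of 0.248 m. In the last pictures the red knob and the lock tip were within about 4 px (enlarged view) of where fully lowered levers should be.
- **Guard:** I never saw a contact with it. The fingers went straight down inside the window with at least 15 mm to spare by my measurements.
- **Tail centre:** It looked seated in the blank in the last wrist picture. I did not measure the gap to the 2 mm limit.
- **Bystanders:** The arm stayed well clear of the gouge, chuck key, tin and finial. I did not measure their positions again at the end.
- **Odd reading:** There was a side force of up to about 6 N on the fingers while pressing, which I took to be friction as the knob swings towards the tail end. A close-up showed the knob still centred under the fingers.

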